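# Find and mark the tight spot of a plate shuttle's rail

### The arm

A 6-joint arm with a two-finger parallel gripper is mounted at the origin on the work surface. World frame = base frame: x ahead of the robot, y to its left, z up, the work surface at z = 0. Lengths are in m, angles in rad, forces in N, time in s.
With the tool pointing down it reaches from about 0.35 to 0.775 m from the base axis. Payload 7.3 kg.
Tool frame: the origin (TCP) lies midway between the tips of the shut fingers; the grasp point (between the pads) lies 19 mm behind it; z points along the fingers, y is the line along which they close (so a half turn about z gives the same grasp; the last joint's range is limited). The gripper opens to 92 mm and grips with 3 to 60 N. Pads are 19 mm wide; open, the fingers measure 130 mm over their backs; the gripper's body (75 mm by 190 mm) begins 47 mm behind the grasp point.
Start: joints at [0.959, 0.342, 1.524, -0, 1.275, -0.146], TCP at [0.236, 0.469, 0.227] pointing down, gripper open.
Joint ranges: [-2.53, 2.53], [-0.77, 2.02], [0.04, 2.7], [-1, 4.14], [0.28, 2.66], [-3.11, 3.11]. Speed limits (rad/s): [2.57, 2.57, 3.14, 3.14, 3.14, 3.14].

### API

Orientations are given as [roll, pitch, yaw] about the fixed x, y, z axes, in that order (R = Rz(yaw) Ry(pitch) Rx(roll)).
In Python, from cell import monitor, vision, workorder gives the robot as it stands.
- The arm moves only by the tool move_arm, never from a script. Its argument "rows" is a list of rows, each a list of 5 numbers: the shift along the world's x, y, z in mm, then the turn about the world's z in rad, then the closure, from -1 (fully open) to 1 (shut). A call has 1 to 12 rows; each row shifts and turns the commanded pose from where the row before left it; what a row does not reach is not made up. A row lasts 1/10 s, in which the tool goes at most 50 mm and 8.59 degrees, less where a joint would pass 70% of its speed; a pose out of reach is approached as far as the arm can. A call is refused whole if a number of a shift passes 50 or a number of a turn 0.15, either way. A call with a gripper value outside its range is refused whole. The fingers move at their own pace and stop on an object; "newtons" is the grip in N (left out, the last holds). Time passes only in rows, so rows that do not move let the fingers close. It gives the time, the measured TCP pose, the force, the opening and the grip force at its end, in the units of the state.
- monitor.observe(): the state, without advancing time (a new reading comes with each control period).
- vision.read_camera(name): name is "scene" or "top"; returns the picture (420x560x3 uint8, red, green, blue); there is no depth.
- vision.get_calibration(name): a dict with "K" (3x3 intrinsics, pixels), "T" (4x4, takes a point from camera to world coordinates). Camera axes: x right, y up, looking along -z (the intrinsics and any distortion apply to the point x, -y, -z); pixel columns grow to the right and rows downward; lengths in m; the calibration is good to about 2 mm. A picture is of the moment at which its call begins. get_calibration takes no time and is no camera call.
- workorder.hand_in(): hands the job in; it is judged then, once.
The state is a dict: "time": time; "qpos": joint angles; "qvel": joint speeds; "joint_efforts": joint torques, N m; "tool_pos": TCP position; "tool_rot": TCP orientation; "contact_force": force on the tool from outside, world axes, zero at the start; "torque": the same for the moment, N m; "opening": finger opening in m; "grip_force": force on a finger pad.
Only numpy, scipy, OpenCV 4.12 (cv2) and the standard library are available. Lean on these libraries where they do the work, as an engineer would, in place of code of your own. Each camera call takes 0.05 s, during which the arm holds its last target. There are 200 camera calls.

### The job

Check the plate shuttle's rail for its tight spot: holding the carriage by its black post, slide it slowly and gently through its full travel, first to the narrow stop on the robot's left and then back to the broad stop on the robot's right, just touching each rubber buffer, and feel where it drags. Leave the carriage at the broad right stop, then slide the small pointer along its track until its needle marks the middle of the tight spot, where the carriage's own index mark was when it dragged. Let go of everything and leave the other things on the bench where they are.

Things in the scene. Friction and masses are not known exactly. Their poses are not given: they have to be found in the camera images.
- base: grey base plate of the shuttle, fixed, 230 x 380 x 20 mm; origin at the centre of its underside, on the bench. Its y axis runs along the rail: +y is the end on the robot's left. The guide rail runs along y at x = +35 mm; a smaller dark track for the pointer (14 mm wide, top 30 mm over the bench) runs along y at x = -70 mm, nearer the robot, with a white tick scale between them.
- guide: steel guide rail, fixed, 20 mm wide, 276 mm long, top 34 mm over the bench; origin at the middle of its underside, axes as the base. Within 50 mm of its middle is one unseen tight spot: while the carriage slides with its centre within 14 mm of it, it drags some 7 N more than the 2 N elsewhere (8 N on entering, falling to 4 N on leaving, from either side).
- carriage: grey carriage block on the rail, 62 mm across, 70 mm along it, with a thin 85 x 60 mm plate, top 53 mm over the bench; 0.35 to 0.7 kg. Slides along the base's y only, stays where left. Origin at the centre of its underside, 24 mm over the bench. A steel index mark at its middle points towards the pointer's track. At y = +95 and -95 mm in the base's frame it just touches the left and right buffers.
- carriage_grip (a point): point to grip on the carriage: the middle of its black upright post, 28 mm across the rail, 22 mm along it, from 50 to 105 mm over the bench; this point is 86 mm over the bench, straight above the carriage's origin
- stop_left: stop on the robot's left: narrow aluminium block 45 mm across, 22 mm thick, 54 mm high over the bench, with a round rubber buffer (16 mm wide, sprung, about 4 N per mm, at most 9 mm) standing 10 mm out towards the carriage; origin at the middle of the inner face of the block, 20 mm over the bench
- stop_right: stop on the robot's right: broad aluminium block 90 mm across, 22 mm thick, 54 mm high over the bench, with two black boxes on top (to 66 mm over the bench) and the same buffer; origin at the middle of the inner face of the block, 20 mm over the bench
- pointer: small grey rider on its track, 26 mm across, 24 mm along it, with an upright fin and, at its middle, a thin steel needle towards the rail. Slides along the base's y only, needs about 1.5 N, stays where left; starts near the left end. Origin at the centre of its underside, 30 mm over the bench. When its y in the base's frame equals the carriage's, needle and index mark are in line.
- pointer_grip (a point): point to grip on the pointer: on its fin, 26 mm across the track, 12 mm along it, from 46 to 86 mm over the bench; this point is 72 mm over the bench, straight above the pointer's origin
- tip_box: bystander: pale box of pipette tips, 85 x 120 x 68 mm, loose; origin at the centre of its underside
- tube_rack: bystander: orange rack with tubes, 75 x 150 x 76 mm, loose; origin at the centre of its underside
- reagent: bystander: brown glass jar with a blue cap, 60 mm wide, 120 mm high, loose; origin at the centre of its underside

How it is judged:
On the way, in this order (a step that is already met when the one before it is completed fails the run):
1. the carriage is brought up against the left buffer (contact force between carriage and stop_left above 0.5 N), for 0.1 s.
2. then the carriage is brought up against the right buffer (contact force between carriage and stop_right above 0.5 N), for 0.1 s.
At the end, for the whole second after the job is handed in: the pointer's needle stands within 7 mm of the middle of the tight spot (where a light inner shoe of the pointer rests on the spot), the carriage is at the right stop (within 7 mm of touching its buffer), and both are at rest (contact force between pointer and guide above 0.1 N and y of carriage in the frame of base below -0.088 m and linear speed of each of carriage, pointer below 0.005 m/s).
It fails at once if the carriage is pressed on the left buffer with more than 20 N (contact force between carriage and stop_left above 20 N).
It fails at once if the carriage is pressed on the right buffer with more than 20 N (contact force between carriage and stop_right above 20 N).
It fails at once if the carriage moves faster than 0.2 m/s (linear speed of carriage above 0.2 m/s).
It fails at once if a bystander is moved by more than 20 mm (distance of any of tip_box, tube_rack, reagent from where it was at the start of the episode above 0.02 m).
It also fails if it takes over 64 s, if anything falls off the work surface, if the arm or the gripper's body presses on something with over 40 N, if the wrist force passes 120 N, or if a joint passes its speed limit or range.

## Working session

There is one attempt and no reset: what is moved stays moved. The work goes in short steps, Python scripts to look and compute and a tool call to move; the robot and the scene stay as the last step left them, time stands still between calls to the robot, and variables do not carry over. Pictures are saved under pics/ and viewed, at most 10 in all, crops included, and the job is handed in when it is done.

Besides the shell and the picture viewer there is one more tool, called after "Call:" as name(argument=value, ...), one argument or row to a line, values as JSON. move_arm: Moves the arm, as the interface text tells. Its arguments: {"type":"object","properties":{"rows":{"type":"array","items":{"type":"array","items":{"type":"number"}}},"newtons":{"type":"number"}},"required":["rows"]}

```bash
mkdir -p pics; python3 - <<'E'
from cell import monitor, vision
import cv2, numpy as np
for n in ("scene","top"):
    im=vision.read_camera(n); cv2.imwrite(f"pics/{n}0.png",im[:,:,::-1])
    c=vision.get_calibration(n); print(n,np.round(np.array(c["K"]),1).tolist(),np.round(np.array(c["T"]),3).tolist(),[k for k in c])
s=monitor.observe(); print(s)
E
```

```text
scene [[439.5, 0.0, 277.2], [0.0, 439.5, 204.3], [0.0, 0.0, 1.0]] [[-0.191, -0.674, 0.714, 1.4], [0.981, -0.12, 0.149, 0.218], [-0.015, 0.729, 0.684, 0.826], [0.0, 0.0, 0.0, 1.0]] ['K', 'T']
top [[476.1, 0.0, 283.9], [0.0, 476.1, 208.2], [0.0, 0.0, 1.0]] [[0.018, 0.989, -0.146, 0.466], [-1.0, 0.016, -0.013, 0.035], [-0.011, 0.146, 0.989, 1.098], [0.0, 0.0, 0.0, 1.0]] ['K', 'T']
{'time': 0.1, 'qpos': array([ 9.58998681e-01,  3.42670958e-01,  1.52489528e+00, -3.57767184e-05,
        1.27544267e+00, -1.46001503e-01]), 'qvel': array([-0.00158301, -0.00363763, -0.00098311, -0.00063484,  0.00096293,
        0.00070478]), 'joint_efforts': array([ 1.49143874e-03, -4.32007456e+01, -2.44693869e+01,  7.19595887e-02,
        5.27115364e-02, -6.69877636e-05]), 'tool_pos': array([0.2355736 , 0.46877051, 0.22611433]), 'tool_rot': array([-3.14018650e+00, -1.72191695e-04,  2.67580683e+00]), 'contact_force': array([ 0.54818499, -0.83126925,  0.07061579]), 'torque': array([-0.00115497, -0.00962424,  0.02417274]), 'grip_force': 0.0, 'opening': 0.09175307955632254}
```

View pics/top0.png

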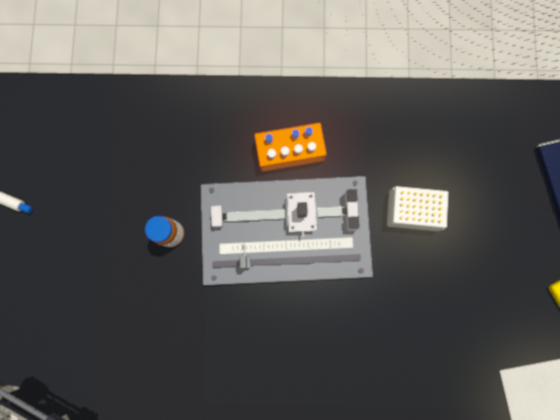

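View pics/scene0.png

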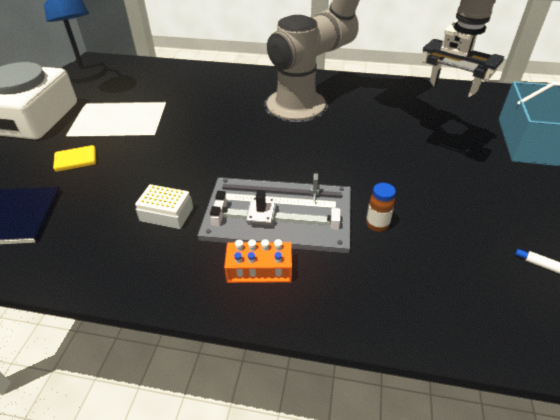

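The top view shows the base at about (202..370, 180..284), the carriage and post at (302,211), the pointer at (245,262), the left stop at (217,217) and the right stop at (352,210). Next I'll turn these into world positions.

```bash
cat > h.py <<'E'
import numpy as np, cv2
from cell import vision
def ray(n,uv,z):
    c=vision.get_calibration(n);K=np.array(c["K"]);T=np.array(c["T"])
    uv=np.atleast_2d(uv).astype(float)
    d=np.c_[(uv[:,0]-K[0,2])/K[0,0],-(uv[:,1]-K[1,2])/K[1,1],-np.ones(len(uv))]@T[:3,:3].T
    return T[:3,3]+d*((z-T[2,3])/d[:,2])[:,None]
E
python3 - <<'E'
from h import *
im=cv2.imread("pics/top0.png"); g=im.max(2)
m=((g>45)).astype(np.uint8); m[:165]=0;m[300:]=0;m[:,:190]=0;m[:,380:]=0
m=cv2.morphologyEx(m,cv2.MORPH_OPEN,np.ones((5,5)))
c=max(cv2.findContours(m,0,1)[0],key=cv2.contourArea)
P=ray("top",c[:,0],0.02)[:,:2].astype(np.float32)
r=cv2.minAreaRect(P*1000); print("base",r)
box=cv2.boxPoints(r);print(box)
def blob(n,im,x0,x1,y0,y1,f,z):
    s=im[y0:y1,x0:x1].astype(int); mm=f(s).astype(np.uint8)
    k,l,st,ce=cv2.connectedComponentsWithStats(mm); i=1+np.argmax(st[1:,4])
    uv=ce[i]+[x0,y0]; print(n,uv,st[i],np.round(ray("top",uv,z)*1000,1))
blob("post",im,290,315,198,225,lambda s:s.max(2)<50,.105)
blob("plate",im,280,325,185,240,lambda s:s.min(2)>150,.053)
blob("stopL",im,205,226,195,235,lambda s:s.min(2)>140,.054)
v=im[185:290,200:375]; cv2.imwrite("pics/crop.png",cv2.resize(v,None,fx=4.5,fy=4.5,interpolation=cv2.INTER_CUBIC))
E
```

```text
base ((573.6100463867188, 47.8507080078125), (306.2038879394531, 438.37469482421875), 0.8801345825195312)
[[ 417.1593   264.66046]
 [ 423.89307 -173.66254]
 [ 730.0608  -168.95905]
 [ 723.327    269.36395]]Traceback (most recent call last):
  File "<stdin>", line 13, in <module>
  File "<stdin>", line 11, in blob
    return _wrapfunc(a, 'argmax', axis=axis, out=out, **kwds)
    return bound(*args, **kwds)
ValueError: attempt to get argmax of an empty sequence
```

```bash
python3 - <<'E'
from h import *
im=cv2.imread("pics/top0.png"); g=im.max(2)
print(g[230,190:215:2],g[150:200:4,230],g[195:230:2,302],g[212,284:322:2],g[250:275:2,245])
v=im[175:290,196:376]; cv2.imwrite("pics/crop.png",cv2.resize(v,None,fx=4.4,fy=4.4,interpolation=cv2.INTER_CUBIC))
E
```

```text
[ 52  52  53  53  54  56 128 153 153 153 135  98 111] [ 58  57  58  58  58  58  59  60  89 153 153 154 155] [241 241 240 218 103  94  95  93  95  92  79 101 153 217 238 239 240 239] [181 147 218 230 166 147 127  90  94  95  96 113 215 240 239 236 188 207
 218] [225 206 177 153 139 139 141 144 140  98 123 157 158]
```

View pics/crop.png

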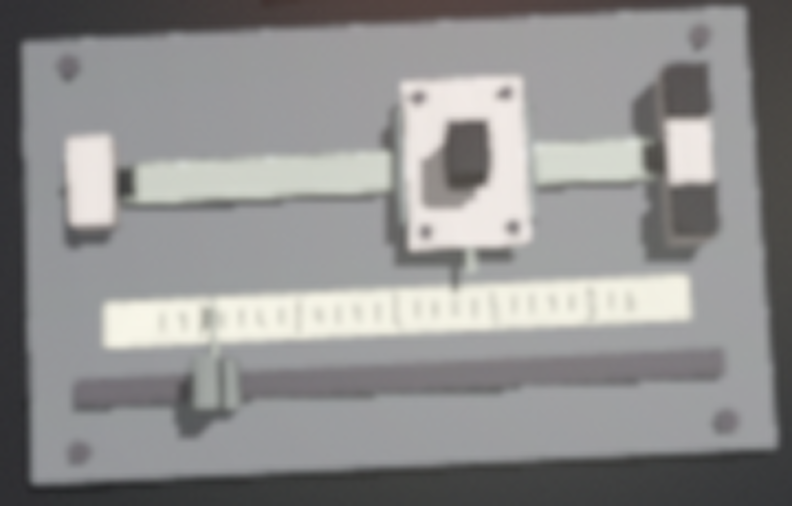

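The crop shows the post top at crop (468,150), the carriage plate at 403..530 x 78..250, the needle at crop x of about 212 and the pointer body centred near (215,383). The bench reads about 55, so I'll raise the base threshold.

```bash
python3 - <<'E'
from h import *
im=cv2.imread("pics/top0.png"); g=im.max(2)
m=(g>100).astype(np.uint8); m[:174]=0;m[295:]=0;m[:,:192]=0;m[:,380:]=0
m=cv2.morphologyEx(m,cv2.MORPH_CLOSE,np.ones((5,5)))
m=cv2.morphologyEx(m,cv2.MORPH_OPEN,np.ones((9,9)))
c=max(cv2.findContours(m,0,1)[0],key=cv2.contourArea)
P=ray("top",c[:,0],0.02)[:,:2].astype(np.float32)
r=cv2.minAreaRect(P*1000); print("base",r)
box=cv2.boxPoints(r);print(box)
L=box[box[:,1]>np.median(box[:,1])].mean(0);R=box[box[:,1]<np.median(box[:,1])].mean(0)
ey=(L-R)/np.linalg.norm(L-R);ex=np.array([ey[1],-ey[0]]);O=np.array(r[0])
print("yaw",np.arctan2(-ey[0],ey[1]))
for n,u,v,z in [("post",468,149,.105),("plate",467,163,.053),("stopL",90,181,.054),("stopR",689,150,.060),("needle",212,335,.04),("ptr body",214,385,.046),("fin",219,378,.086),("index",472,262,.045)]:
    p=ray("top",[196+(u+.5)/4.4-.5,175+(v+.5)/4.4-.5],z)[0,:2]*1000
    print(n,np.round(p,1),"base frame",np.round([(p-O)@ex,(p-O)@ey],1))
for q in [(35,0),(35,95),(35,-95),(-70,0)]: print(q,np.round(O+ex*q[0]+ey*q[1],1))
E
```

```text
base ((577.1919555664062, 45.658721923828125), (231.51197814941406, 380.8380126953125), 3.7832508087158203)
[[ 449.12396  228.02493]
 [ 474.2525  -151.98315]
 [ 705.25995 -136.70749]
 [ 680.1314   243.3006 ]]
yaw 0.0660302
post [612.9  10. ] base frame [ 33.3 -37.9]
plate [613.4   9.2] base frame [ 33.8 -38.8]
stopL [601.  198.7] base frame [ 33.9 151.1]
stopR [ 620.8 -101.5] base frame [  33.8 -149.7]
needle [525.6 136.3] base frame [-45.5  93.8]
ptr body [500.4 133.9] base frame [-70.8  93.1]
fin [502.4 127.8] base frame [-69.2  86.9]
index [564.3   5.8] base frame [-15.5 -38.9]
(35, 0) [612.1  48. ]
(35, 95) [605.8 142.8]
(35, -95) [618.4 -46.8]
(-70, 0) [507.3  41. ]
```

The measurements agree: the base comes out 231x381 mm, the rail at x=+34 and the carriage at base y of about -38. I'll move above the post with the tool closing along the rail.

Call:
move_arm(
  rows=[
    [27,-33,0,0.04,-1],
    [27,-33,0,0.04,-1],
    [27,-33,0,0.04,-1],
    [27,-33,0,0.04,-1],
    [27,-33,0,0.04,-1],
    [27,-33,0,0.04,-1],
    [27,-33,0,0.04,-1],
    [27,-33,0,0.04,-1],
    [27,-33,0,0.04,-1],
    [27,-33,0,0.04,-1],
    [27,-33,0,0.04,-1],
    [27,-33,0,0.04,-1],
  ],
  newtons=25,
)

```text
time: 1.3
tool_pos: [0.5605, 0.0715, 0.2264]
tool_rot: [3.141, -0.001, -3.126]
contact_force: [0.4, 1.5, 0.6]
opening: 0.0917
grip_force: 0.0
```

Call:
move_arm(
  rows=[
    [27,-33,0,0.04,-1],
    [27,-30,0,0.013,-1],
    [0,0,-20,0,-1],
    [0,0,0,0,-1],
    [0,0,0,0,-1],
  ],
)

```text
time: 1.8
tool_pos: [0.6131, 0.0105, 0.2062]
tool_rot: [3.141, -0.002, -3.074]
contact_force: [-0.7, -0.6, -0.8]
opening: 0.0918
grip_force: 0.0
```

Call:
move_arm(
  rows=[
    [0,-1,-40,0,-1],
    [0,0,-40,0,-1],
    [0,0,-27,0,-1],
    [0,0,-15,0,-1],
    [0,0,-15,0,-1],
    [0,0,0,0,-1],
    [0,0,0,0,-1],
  ],
)

```text
time: 2.5
tool_pos: [0.6141, 0.0098, 0.0709]
tool_rot: [-3.142, 0.001, -3.073]
contact_force: [0.3, -0.2, 1.2]
opening: 0.0919
grip_force: 0.0
```

```bash
python3 - <<'E'
from h import *
a=vision.read_camera("top")[:,:,::-1][150:300,190:390]; b=vision.read_camera("scene")[:,:,::-1][130:280,180:380]
cv2.imwrite("pics/c2.png",np.hstack([cv2.resize(x,(400,300),interpolation=2) for x in (a,b)]))
E
```

```text
(no output)
```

View pics/c2.png

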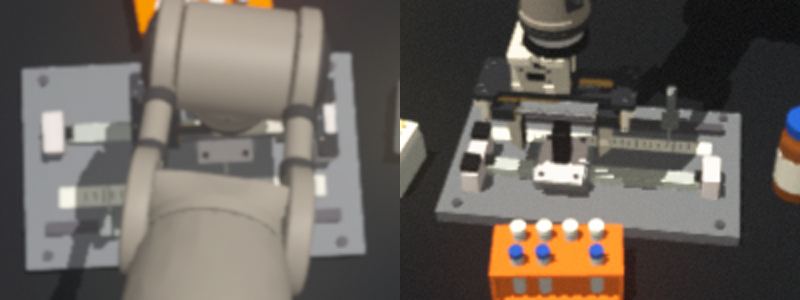

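In the scene view the post (about 560,140) stands between the open fingers, and the other things on the bench are clear. Closing now.

Call:
move_arm(
  rows=[
    [0,0,0,0,-0.2],
    [0,0,0,0,0.2],
    [0,0,0,0,0.4],
    [0,0,0,0,0.6],
    [0,0,0,0,0.8],
    [0,0,0,0,1],
    [0,0,0,0,1],
    [0,0,0,0,1],
    [0,0,0,0,1],
  ],
  newtons=25,
)

```text
time: 3.5
tool_pos: [0.6138, 0.0091, 0.0697]
tool_rot: [3.142, -0.0, -3.074]
contact_force: [-0.6, -0.4, 0.0]
opening: 0.0243
grip_force: 0.0
```

Call:
move_arm(
  rows=[
    [0,0,0,0,1],
    [0,0,0,0,1],
    [0,0,0,0,1],
  ],
)

```text
time: 3.8
tool_pos: [0.6138, 0.0092, 0.0697]
tool_rot: [3.141, -0.0, -3.074]
contact_force: [-1.3, 2.1, 0.1]
opening: 0.0219
grip_force: 25.0
```

Call:
move_arm(
  rows=[
    [-0.2,2.5,0,0,1],
    [-0.15,2.5,0,0,1],
  ],
)

```text
time: 4.0
tool_pos: [0.6135, 0.0137, 0.0697]
tool_rot: [-3.141, 0.0, -3.075]
contact_force: [0.1, -1.6, -1.2]
opening: 0.0217
grip_force: 25.0
```

Call:
move_arm(
  rows=[
    [-0.2,2.5,0,0,1],
    [-0.15,2.5,0,0,1],
  ],
)

```text
time: 4.2
tool_pos: [0.6131, 0.0193, 0.0697]
tool_rot: [-3.142, 0.0, -3.074]
contact_force: [-0.1, -1.8, -1.5]
opening: 0.0215
grip_force: 25.0
```

Call:
move_arm(
  rows=[
    [-0.15,2.5,0,0,1],
    [-0.15,2.5,0,0,1],
  ],
)

```text
time: 4.4
tool_pos: [0.6128, 0.0243, 0.0697]
tool_rot: [3.142, -0.0, -3.074]
contact_force: [0.0, -2.4, -1.2]
opening: 0.0218
grip_force: 25.0
```

Call:
move_arm(
  rows=[
    [-0.15,2.5,0,0,1],
    [-0.15,2.5,0,0,1],
  ],
)

```text
time: 4.6
tool_pos: [0.6124, 0.0293, 0.0697]
tool_rot: [3.142, -0.0, -3.074]
contact_force: [-0.7, -1.7, -1.1]
opening: 0.0219
grip_force: 25.0
```

Sensing works, at about 2 N of drag. Carrying on.

Call:
move_arm(
  rows=[
    [-0.2,2.5,0,0,1],
    [-0.15,2.5,0,0,1],
  ],
)

```text
time: 4.8
tool_pos: [0.6121, 0.0343, 0.0697]
tool_rot: [3.142, -0.0, -3.074]
contact_force: [2.2, -1.6, -0.8]
opening: 0.022
grip_force: 25.0
```

Call:
move_arm(
  rows=[
    [-0.2,2.5,0,0,1],
    [-0.15,2.5,0,0,1],
  ],
)

```text
time: 5.0
tool_pos: [0.6118, 0.0393, 0.0697]
tool_rot: [3.142, 0.0, -3.074]
contact_force: [1.3, -2.2, -1.2]
opening: 0.0219
grip_force: 25.0
```

Call:
move_arm(
  rows=[
    [-0.15,2.5,0,0,1],
    [-0.15,2.5,0,0,1],
  ],
)

```text
time: 5.2
tool_pos: [0.6114, 0.0443, 0.0697]
tool_rot: [3.142, -0.0, -3.074]
contact_force: [0.3, -2.5, -1.5]
opening: 0.0221
grip_force: 25.0
```

Call:
move_arm(
  rows=[
    [-0.15,2.5,0,0,1],
    [-0.15,2.5,0,0,1],
  ],
)

```text
time: 5.4
tool_pos: [0.6111, 0.0493, 0.0697]
tool_rot: [3.141, -0.0, -3.074]
contact_force: [0.2, -1.2, -0.5]
opening: 0.0222
grip_force: 25.0
```

Call:
move_arm(
  rows=[
    [-0.2,2.5,0,0,1],
    [-0.15,2.5,0,0,1],
  ],
)

```text
time: 5.6
tool_pos: [0.6108, 0.0543, 0.0697]
tool_rot: [3.142, -0.0, -3.074]
contact_force: [0.3, -3.1, -1.6]
opening: 0.0219
grip_force: 25.0
```

Call:
move_arm(
  rows=[
    [-0.15,2.5,0,0,1],
    [-0.15,2.5,0,0,1],
  ],
)

```text
time: 5.8
tool_pos: [0.6105, 0.0593, 0.0697]
tool_rot: [3.141, -0.0, -3.074]
contact_force: [-0.2, -1.6, -1.1]
opening: 0.022
grip_force: 25.0
```

Call:
move_arm(
  rows=[
    [-0.2,2.5,0,0,1],
    [-0.15,2.5,0,0,1],
  ],
)

```text
time: 6.0
tool_pos: [0.6101, 0.0643, 0.0697]
tool_rot: [3.141, -0.0, -3.074]
contact_force: [-0.3, -2.0, -0.9]
opening: 0.0221
grip_force: 25.0
```

Call:
move_arm(
  rows=[
    [-0.15,2.5,0,0,1],
    [-0.15,2.5,0,0,1],
  ],
)

```text
time: 6.2
tool_pos: [0.6098, 0.0693, 0.0697]
tool_rot: [3.142, -0.0, -3.074]
contact_force: [-0.6, -1.4, -1.5]
opening: 0.022
grip_force: 25.0
```

Call:
move_arm(
  rows=[
    [-0.2,2.5,0,0,1],
    [-0.15,2.5,0,0,1],
  ],
)

```text
time: 6.4
tool_pos: [0.6095, 0.0743, 0.0697]
tool_rot: [3.142, -0.0, -3.074]
contact_force: [-0.1, -1.5, -0.9]
opening: 0.0216
grip_force: 25.0
```

Call:
move_arm(
  rows=[
    [-0.2,2.5,0,0,1],
    [-0.15,2.5,0,0,1],
  ],
)

```text
time: 6.6
tool_pos: [0.6091, 0.0793, 0.0697]
tool_rot: [3.142, -0.0, -3.074]
contact_force: [-0.6, -3.0, -1.9]
opening: 0.0217
grip_force: 25.0
```

Call:
move_arm(
  rows=[
    [-0.15,2.5,0,0,1],
    [-0.15,2.5,0,0,1],
  ],
)

```text
time: 6.8
tool_pos: [0.6088, 0.0843, 0.0697]
tool_rot: [3.141, -0.0, -3.074]
contact_force: [-0.7, -2.1, -1.4]
opening: 0.022
grip_force: 25.0
```

Call:
move_arm(
  rows=[
    [-0.15,2.5,0,0,1],
    [-0.15,2.5,0,0,1],
  ],
)

```text
time: 7.0
tool_pos: [0.6084, 0.0893, 0.0697]
tool_rot: [3.141, -0.0, -3.074]
contact_force: [-2.4, -2.7, -0.6]
opening: 0.0219
grip_force: 25.0
```

Call:
move_arm(
  rows=[
    [-0.2,2.5,0,0,1],
    [-0.15,2.5,0,0,1],
  ],
)

```text
time: 7.2
tool_pos: [0.6081, 0.0943, 0.0697]
tool_rot: [3.141, -0.0, -3.074]
contact_force: [-1.5, -2.1, -0.5]
opening: 0.022
grip_force: 25.0
```

Call:
move_arm(
  rows=[
    [-0.15,2.5,0,0,1],
    [-0.15,2.5,0,0,1],
  ],
)

```text
time: 7.4
tool_pos: [0.6078, 0.0993, 0.0697]
tool_rot: [3.141, -0.0, -3.074]
contact_force: [-2.1, -2.3, -1.5]
opening: 0.0219
grip_force: 25.0
```

Call:
move_arm(
  rows=[
    [-0.2,2.5,0,0,1],
    [-0.15,2.5,0,0,1],
  ],
)

```text
time: 7.6
tool_pos: [0.6075, 0.1043, 0.0697]
tool_rot: [3.141, -0.0, -3.074]
contact_force: [-2.1, -2.5, 0.3]
opening: 0.0219
grip_force: 25.0
```

Call:
move_arm(
  rows=[
    [-0.15,2.5,0,0,1],
    [-0.15,2.5,0,0,1],
  ],
)

```text
time: 7.8
tool_pos: [0.6071, 0.1093, 0.0697]
tool_rot: [3.141, -0.0, -3.074]
contact_force: [-2.6, -1.6, 0.6]
opening: 0.0222
grip_force: 25.0
```

Call:
move_arm(
  rows=[
    [-0.2,2.5,0,0,1],
    [-0.15,2.5,0,0,1],
  ],
)

```text
time: 8.0
tool_pos: [0.6068, 0.1143, 0.0697]
tool_rot: [3.142, -0.0, -3.074]
contact_force: [-2.7, -2.8, 0.3]
opening: 0.0219
grip_force: 25.0
```

Call:
move_arm(
  rows=[
    [-0.15,2.5,0,0,1],
    [-0.15,2.5,0,0,1],
  ],
)

```text
time: 8.2
tool_pos: [0.6065, 0.1193, 0.0697]
tool_rot: [3.141, -0.0, -3.074]
contact_force: [-3.2, -2.3, 0.7]
opening: 0.0219
grip_force: 25.0
```

Call:
move_arm(
  rows=[
    [-0.2,2.5,0,0,1],
    [-0.15,2.5,0,0,1],
  ],
)

```text
time: 8.4
tool_pos: [0.6061, 0.1243, 0.0697]
tool_rot: [3.141, -0.0, -3.074]
contact_force: [-3.6, -2.6, -0.6]
opening: 0.0217
grip_force: 25.0
```

Call:
move_arm(
  rows=[
    [-0.15,2.5,0,0,1],
    [-0.15,2.5,0,0,1],
  ],
)

```text
time: 8.6
tool_pos: [0.6058, 0.1293, 0.0697]
tool_rot: [3.141, -0.0, -3.074]
contact_force: [-3.8, -2.4, -0.3]
opening: 0.0216
grip_force: 25.0
```

There has been no tight spot from base y of about -34 leftwards, so it should lie to the right of there. Next is the left buffer, slowly.

Call:
move_arm(
  rows=[
    [-0.4,2.5,0,0,1],
    [-0.3,2.5,0,0,1],
    [-0.3,2.5,0,0,1],
  ],
)

```text
time: 8.9
tool_pos: [0.6053, 0.1368, 0.0697]
tool_rot: [3.141, 0.001, -3.074]
contact_force: [-1.1, -2.4, -1.2]
opening: 0.0214
grip_force: 25.0
```

Call:
move_arm(
  rows=[
    [-0.1,1,0,0,1],
    [-0.1,1,0,0,1],
  ],
)

```text
time: 9.1
tool_pos: [0.6051, 0.1387, 0.0697]
tool_rot: [3.142, 0.001, -3.074]
contact_force: [0.0, -2.1, -2.5]
opening: 0.0219
grip_force: 25.0
```

Call:
move_arm(
  rows=[
    [-0.1,1,0,0,1],
    [0,0,0,0,1],
  ],
)

```text
time: 9.3
tool_pos: [0.6051, 0.1398, 0.0697]
tool_rot: [3.141, 0.001, -3.074]
contact_force: [0.3, -1.2, -4.1]
opening: 0.0221
grip_force: 25.0
```

Call:
move_arm(
  rows=[
    [-0.1,1,0,0,1],
    [0,0,0,0,1],
  ],
)

```text
time: 9.5
tool_pos: [0.605, 0.1407, 0.0697]
tool_rot: [3.141, 0.001, -3.074]
contact_force: [2.5, -1.4, -4.5]
opening: 0.0219
grip_force: 25.0
```

Call:
move_arm(
  rows=[
    [0,1,0,0,1],
    [0,0,0,0,1],
  ],
)

```text
time: 9.7
tool_pos: [0.6049, 0.1417, 0.0697]
tool_rot: [3.141, 0.001, -3.074]
contact_force: [2.6, -1.2, -4.9]
opening: 0.0216
grip_force: 25.0
```

Call:
move_arm(
  rows=[
    [0,1,0,0,1],
    [0,0,0,0,1],
  ],
)

```text
time: 9.9
tool_pos: [0.6048, 0.1427, 0.0697]
tool_rot: [3.141, 0.001, -3.074]
contact_force: [2.7, 0.1, -4.8]
opening: 0.0221
grip_force: 25.0
```

Call:
move_arm(
  rows=[
    [0,0.7,0,0,1],
    [0,0,0,0,1],
  ],
)

```text
time: 10.1
tool_pos: [0.6048, 0.1432, 0.0697]
tool_rot: [-3.141, 0.0, -3.074]
contact_force: [3.5, -2.4, -5.2]
opening: 0.0219
grip_force: 25.0
```

Call:
move_arm(
  rows=[
    [0,1,0,0,1],
    [0,0,0,0,1],
  ],
)

```text
time: 10.3
tool_pos: [0.6047, 0.1438, 0.0697]
tool_rot: [-3.141, 0.0, -3.074]
contact_force: [3.0, -4.7, -4.8]
opening: 0.0218
grip_force: 25.0
```

Call:
move_arm(
  rows=[
    [0,0.8,0,0,1],
    [0,0,0,0,1],
  ],
)

```text
time: 10.5
tool_pos: [0.6047, 0.1442, 0.0697]
tool_rot: [-3.14, -0.0, -3.075]
contact_force: [2.8, -6.2, -5.2]
opening: 0.0219
grip_force: 25.0
```

The left buffer is touched at y of about 0.143 with some 5 N, as the image measurement predicted. Now heading right.

Call:
move_arm(
  rows=[
    [0.2,-2,0,0,1],
    [0.17,-2.5,0,0,1],
    [0.17,-2.5,0,0,1],
    [0.17,-2.5,0,0,1],
    [0.17,-2.5,0,0,1],
    [0.17,-2.5,0,0,1],
    [0.17,-2.5,0,0,1],
    [0.17,-2.5,0,0,1],
  ],
)

```text
time: 11.3
tool_pos: [0.606, 0.1254, 0.0697]
tool_rot: [3.141, -0.0, -3.074]
contact_force: [2.9, 2.1, -6.4]
opening: 0.0219
grip_force: 25.0
```

Call:
move_arm(
  rows=[
    [0.17,-2.5,0,0,1],
    [0.17,-2.5,0,0,1],
    [0.17,-2.5,0,0,1],
    [0.17,-2.5,0,0,1],
  ],
)

```text
time: 11.7
tool_pos: [0.6067, 0.1154, 0.0698]
tool_rot: [3.141, -0.0, -3.074]
contact_force: [3.6, 2.8, -4.5]
opening: 0.0222
grip_force: 25.0
```

Call:
move_arm(
  rows=[
    [0.17,-2.5,0,0,1],
    [0.17,-2.5,0,0,1],
    [0.17,-2.5,0,0,1],
    [0.17,-2.5,0,0,1],
  ],
)

```text
time: 12.1
tool_pos: [0.6073, 0.1054, 0.0697]
tool_rot: [3.141, -0.0, -3.074]
contact_force: [2.4, 2.2, -5.8]
opening: 0.0219
grip_force: 25.0
```

Call:
move_arm(
  rows=[
    [0.17,-2.5,0,0,1],
    [0.17,-2.5,0,0,1],
    [0.17,-2.5,0,0,1],
    [0.17,-2.5,0,0,1],
  ],
)

```text
time: 12.5
tool_pos: [0.608, 0.0954, 0.0697]
tool_rot: [3.141, -0.0, -3.074]
contact_force: [1.8, 2.1, -5.9]
opening: 0.0216
grip_force: 25.0
```

Call:
move_arm(
  rows=[
    [0.17,-2.5,0,0,1],
    [0.17,-2.5,0,0,1],
    [0.17,-2.5,0,0,1],
    [0.17,-2.5,0,0,1],
  ],
)

```text
time: 12.9
tool_pos: [0.6086, 0.0854, 0.0697]
tool_rot: [3.141, -0.0, -3.074]
contact_force: [3.1, 2.3, -4.8]
opening: 0.0219
grip_force: 25.0
```

Call:
move_arm(
  rows=[
    [0.17,-2.5,0,0,1],
    [0.17,-2.5,0,0,1],
    [0.17,-2.5,0,0,1],
    [0.17,-2.5,0,0,1],
  ],
)

```text
time: 13.3
tool_pos: [0.6093, 0.0754, 0.0697]
tool_rot: [3.141, -0.0, -3.074]
contact_force: [2.3, 2.6, -5.2]
opening: 0.0216
grip_force: 25.0
```

Call:
move_arm(
  rows=[
    [0.17,-2.5,0,0,1],
    [0.17,-2.5,0,0,1],
    [0.17,-2.5,0,0,1],
    [0.17,-2.5,0,0,1],
  ],
)

```text
time: 13.7
tool_pos: [0.61, 0.0654, 0.0697]
tool_rot: [3.142, -0.0, -3.074]
contact_force: [1.6, 2.6, -4.6]
opening: 0.0217
grip_force: 25.0
```

Call:
move_arm(
  rows=[
    [0.17,-2.5,0,0,1],
    [0.17,-2.5,0,0,1],
    [0.17,-2.5,0,0,1],
    [0.17,-2.5,0,0,1],
  ],
)

```text
time: 14.1
tool_pos: [0.6107, 0.0554, 0.0697]
tool_rot: [3.141, -0.0, -3.074]
contact_force: [0.3, 1.9, -4.3]
opening: 0.0219
grip_force: 25.0
```

Call:
move_arm(
  rows=[
    [0.17,-2.5,0,0,1],
    [0.17,-2.5,0,0,1],
    [0.17,-2.5,0,0,1],
    [0.17,-2.5,0,0,1],
  ],
)

```text
time: 14.5
tool_pos: [0.6113, 0.0454, 0.0697]
tool_rot: [3.141, -0.0, -3.074]
contact_force: [0.8, 1.9, -3.9]
opening: 0.0217
grip_force: 25.0
```

Call:
move_arm(
  rows=[
    [0.17,-2.5,0,0,1],
    [0.17,-2.5,0,0,1],
    [0.17,-2.5,0,0,1],
    [0.17,-2.5,0,0,1],
  ],
)

```text
time: 14.9
tool_pos: [0.612, 0.0354, 0.0697]
tool_rot: [3.141, -0.0, -3.074]
contact_force: [0.2, 1.9, -4.1]
opening: 0.0219
grip_force: 25.0
```

Call:
move_arm(
  rows=[
    [0.17,-2.5,0,0,1],
    [0.17,-2.5,0,0,1],
  ],
)

```text
time: 15.1
tool_pos: [0.6123, 0.0304, 0.0697]
tool_rot: [3.142, -0.0, -3.074]
contact_force: [0.4, 1.7, -4.7]
opening: 0.0218
grip_force: 25.0
```

Call:
move_arm(
  rows=[
    [0.17,-2.5,0,0,1],
    [0.17,-2.5,0,0,1],
  ],
)

```text
time: 15.3
tool_pos: [0.6127, 0.0254, 0.0697]
tool_rot: [3.141, -0.0, -3.074]
contact_force: [-0.9, 2.6, -3.6]
opening: 0.0221
grip_force: 25.0
```

Call:
move_arm(
  rows=[
    [0.17,-2.5,0,0,1],
    [0.17,-2.5,0,0,1],
  ],
)

```text
time: 15.5
tool_pos: [0.613, 0.0204, 0.0697]
tool_rot: [3.141, -0.0, -3.074]
contact_force: [-0.9, 2.4, -3.6]
opening: 0.0216
grip_force: 25.0
```

Call:
move_arm(
  rows=[
    [0.17,-2.5,0,0,1],
  ],
)

```text
time: 15.6
tool_pos: [0.6132, 0.0179, 0.0697]
tool_rot: [3.141, -0.0, -3.074]
contact_force: [-1.2, 1.4, -3.4]
opening: 0.022
grip_force: 25.0
```

Call:
move_arm(
  rows=[
    [0.17,-2.5,0,0,1],
  ],
)

```text
time: 15.7
tool_pos: [0.6134, 0.0154, 0.0697]
tool_rot: [3.141, -0.0, -3.074]
contact_force: [-0.6, 1.0, -3.4]
opening: 0.0222
grip_force: 25.0
```

Call:
move_arm(
  rows=[
    [0.17,-2.5,0,0,1],
  ],
)

```text
time: 15.8
tool_pos: [0.6136, 0.0129, 0.0697]
tool_rot: [3.141, -0.0, -3.074]
contact_force: [-1.6, 2.0, -3.0]
opening: 0.0221
grip_force: 25.0
```

Call:
move_arm(
  rows=[
    [0.17,-2.5,0,0,1],
  ],
)

```text
time: 15.9
tool_pos: [0.6137, 0.0106, 0.0697]
tool_rot: [3.141, -0.0, -3.074]
contact_force: [-0.7, 4.3, -2.7]
opening: 0.0219
grip_force: 25.0
```

Call:
move_arm(
  rows=[
    [0.17,-2.5,0,0,1],
  ],
)

```text
time: 16.0
tool_pos: [0.6138, 0.0086, 0.0698]
tool_rot: [3.14, -0.0, -3.074]
contact_force: [-1.1, 7.1, -2.3]
opening: 0.0219
grip_force: 25.0
```

Call:
move_arm(
  rows=[
    [0.17,-2.5,0,0,1],
  ],
)

```text
time: 16.1
tool_pos: [0.614, 0.0066, 0.0698]
tool_rot: [3.14, -0.0, -3.074]
contact_force: [-0.8, 9.1, -3.0]
opening: 0.0219
grip_force: 25.0
```

Call:
move_arm(
  rows=[
    [0.17,-2.5,0,0,1],
  ],
)

```text
time: 16.2
tool_pos: [0.6141, 0.0046, 0.0698]
tool_rot: [3.139, -0.0, -3.074]
contact_force: [-1.4, 10.5, -2.8]
opening: 0.0217
grip_force: 25.0
```

Call:
move_arm(
  rows=[
    [0.17,-2.5,0,0,1],
  ],
)

```text
time: 16.3
tool_pos: [0.6142, 0.0024, 0.0697]
tool_rot: [3.139, -0.0, -3.074]
contact_force: [-1.8, 10.8, -2.4]
opening: 0.0218
grip_force: 25.0
```

Call:
move_arm(
  rows=[
    [0.17,-2.5,0,0,1],
  ],
)

```text
time: 16.4
tool_pos: [0.6144, -0.0001, 0.0698]
tool_rot: [3.139, -0.0, -3.074]
contact_force: [-1.2, 10.9, -2.3]
opening: 0.0215
grip_force: 25.0
```

Call:
move_arm(
  rows=[
    [0.17,-2.5,0,0,1],
  ],
)

```text
time: 16.5
tool_pos: [0.6146, -0.0027, 0.0698]
tool_rot: [3.139, -0.0, -3.074]
contact_force: [-1.1, 9.6, -2.7]
opening: 0.0217
grip_force: 25.0
```

Call:
move_arm(
  rows=[
    [0.17,-2.5,0,0,1],
  ],
)

```text
time: 16.6
tool_pos: [0.6147, -0.0052, 0.0697]
tool_rot: [3.139, -0.0, -3.074]
contact_force: [-1.8, 8.7, -2.3]
opening: 0.0218
grip_force: 25.0
```

Call:
move_arm(
  rows=[
    [0.17,-2.5,0,0,1],
  ],
)

```text
time: 16.7
tool_pos: [0.6149, -0.0081, 0.0697]
tool_rot: [3.14, -0.0, -3.074]
contact_force: [-1.6, 7.1, -2.6]
opening: 0.0217
grip_force: 25.0
```

Call:
move_arm(
  rows=[
    [0.17,-2.5,0,0,1],
  ],
)

```text
time: 16.8
tool_pos: [0.6151, -0.0113, 0.0697]
tool_rot: [3.141, -0.0, -3.074]
contact_force: [-1.2, 3.5, -2.7]
opening: 0.0221
grip_force: 25.0
```

Call:
move_arm(
  rows=[
    [0.17,-2.5,0,0,1],
  ],
)

```text
time: 16.9
tool_pos: [0.6154, -0.0145, 0.0697]
tool_rot: [3.142, -0.0, -3.074]
contact_force: [-1.7, 2.2, -2.5]
opening: 0.0217
grip_force: 25.0
```

Call:
move_arm(
  rows=[
    [0.17,-2.5,0,0,1],
  ],
)

```text
time: 17.0
tool_pos: [0.6156, -0.0173, 0.0697]
tool_rot: [-3.141, -0.0, -3.074]
contact_force: [-1.6, 2.1, -2.5]
opening: 0.0221
grip_force: 25.0
```

Call:
move_arm(
  rows=[
    [0.17,-2.5,0,0,1],
  ],
)

```text
time: 17.1
tool_pos: [0.6157, -0.0199, 0.0697]
tool_rot: [-3.142, -0.0, -3.075]
contact_force: [-0.2, 2.2, -3.2]
opening: 0.022
grip_force: 25.0
```

Call:
move_arm(
  rows=[
    [0.17,-2.5,0,0,1],
  ],
)

```text
time: 17.2
tool_pos: [0.6159, -0.0224, 0.0697]
tool_rot: [-3.142, -0.0, -3.075]
contact_force: [-1.7, 1.8, -2.5]
opening: 0.0222
grip_force: 25.0
```

Call:
move_arm(
  rows=[
    [0.17,-2.5,0,0,1],
  ],
)

```text
time: 17.3
tool_pos: [0.6161, -0.0248, 0.0697]
tool_rot: [3.142, -0.0, -3.075]
contact_force: [-1.4, 1.2, -3.1]
opening: 0.0218
grip_force: 25.0
```

Call:
move_arm(
  rows=[
    [0.17,-2.5,0,0,1],
  ],
)

```text
time: 17.4
tool_pos: [0.6162, -0.0272, 0.0697]
tool_rot: [3.142, -0.0, -3.074]
contact_force: [-2.2, 2.6, -2.3]
opening: 0.022
grip_force: 25.0
```

The tight spot showed clearly: the drag rose from y of about 0.0115 and fell off at about -0.011, which puts the middle at TCP y of about 0.000 (base y about -48). On to the right buffer.

Call:
move_arm(
  rows=[
    [0.12,-2.5,0,0,1],
    [0.12,-2.5,0,0,1],
    [0.12,-2.5,0,0,1],
    [0.12,-2.5,0,0,1],
    [0.12,-2.5,0,0,1],
    [0.12,-2.5,0,0,1],
  ],
)

```text
time: 18.0
tool_pos: [0.6172, -0.0421, 0.0697]
tool_rot: [3.142, 0.0, -3.074]
contact_force: [-1.8, 1.4, -3.4]
opening: 0.0218
grip_force: 25.0
```

Call:
move_arm(
  rows=[
    [0.1,-2,0,0,1],
    [0,0,0,0,1],
  ],
)

```text
time: 18.2
tool_pos: [0.6174, -0.0445, 0.0697]
tool_rot: [-3.141, 0.0, -3.075]
contact_force: [-0.4, 0.8, -4.8]
opening: 0.0222
grip_force: 25.0
```

Call:
move_arm(
  rows=[
    [0,-1,0,0,1],
    [0,-1,0,0,1],
    [0,0,0,0,1],
  ],
)

```text
time: 18.5
tool_pos: [0.6175, -0.046, 0.0697]
tool_rot: [-3.142, 0.001, -3.074]
contact_force: [0.8, 0.6, -4.9]
opening: 0.0221
grip_force: 25.0
```

Call:
move_arm(
  rows=[
    [0,-1,0,0,1],
    [0,0,0,0,1],
  ],
)

```text
time: 18.7
tool_pos: [0.6175, -0.047, 0.0697]
tool_rot: [3.142, 0.001, -3.074]
contact_force: [2.9, 2.4, -5.3]
opening: 0.0219
grip_force: 25.0
```

Call:
move_arm(
  rows=[
    [0,-1,0,0,1],
    [0,0,0,0,1],
  ],
)

```text
time: 18.9
tool_pos: [0.6175, -0.0476, 0.0697]
tool_rot: [3.141, 0.001, -3.074]
contact_force: [3.3, 4.0, -6.7]
opening: 0.0218
grip_force: 25.0
```

Call:
move_arm(
  rows=[
    [0,-1,0,0,1],
    [0,0,0,0,1],
    [0,0,0,0,1],
  ],
)

```text
time: 19.2
tool_pos: [0.6176, -0.0481, 0.0697]
tool_rot: [3.141, 0.001, -3.074]
contact_force: [3.8, 5.6, -7.1]
opening: 0.0218
grip_force: 25.0
```

Right buffer touched at about 5 N. Relax, release with a partial opening, rise and go over the pointer.

Call:
move_arm(
  rows=[
    [0,1,0,0,1],
    [0,0,0,0,1],
    [0,0,0,0,0.3],
    [0,0,0,0,0.1],
    [0,0,0,0,0.1],
    [0,0,0,0,0.1],
  ],
)

```text
time: 19.8
tool_pos: [0.6172, -0.0483, 0.0702]
tool_rot: [-3.141, 0.0, -3.075]
contact_force: [0.0, 0.6, -0.5]
opening: 0.041
grip_force: 0.0
```

Call:
move_arm(
  rows=[
    [0,0,10,0,0.1],
    [0,0,30,0,0.1],
    [0,0,40,0,0.1],
    [-23,36,0,0,-1],
    [-23,36,0,0,-1],
    [-23,36,0,0,-1],
    [-23,36,0,0,-1],
    [-23,36,0,0,-1],
    [0,0,0,0,-1],
    [0,0,0,0,-1],
  ],
)

```text
time: 20.8
tool_pos: [0.5023, 0.1327, 0.1507]
tool_rot: [-3.141, 0.002, -3.072]
contact_force: [-0.0, -0.6, 0.7]
opening: 0.0906
grip_force: 0.0
```

```bash
python3 - <<'E'
from h import *
b=vision.read_camera("scene")[:,:,::-1][130:270,190:370]
cv2.imwrite("pics/c3.png",cv2.resize(b,None,fx=4,fy=4,interpolation=2))
E
```

```text
(no output)
```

View pics/c3.png

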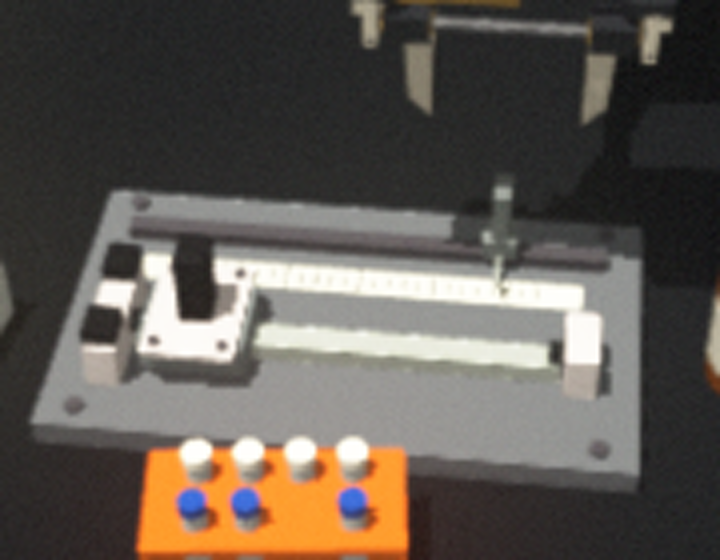

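The carriage (195,300) rests at the right stop. The pointer's fin (503,195) is centred below the open fingers. Descend and grip.

Call:
move_arm(
  rows=[
    [-1,0,-40,0,-1],
    [0,0,-30,0,-1],
    [0,0,-17,0,-1],
    [0,0,-10,0,-1],
    [0,0,0,0,-1],
    [0,0,0,0,-1],
  ],
)

```text
time: 21.45
tool_pos: [0.5021, 0.1316, 0.0534]
tool_rot: [3.142, 0.001, -3.075]
contact_force: [0.6, 0.2, -0.4]
opening: 0.092
grip_force: 0.0
```

Call:
move_arm(
  rows=[
    [0,0,0,0,-0.2],
    [0,0,0,0,0.2],
    [0,0,0,0,0.5],
    [0,0,0,0,0.7],
    [0,0,0,0,1],
    [0,0,0,0,1],
    [0,0,0,0,1],
    [0,0,0,0,1],
    [0,0,0,0,1],
    [0,0,0,0,1],
  ],
  newtons=12,
)

```text
time: 22.45
tool_pos: [0.5012, 0.1321, 0.0527]
tool_rot: [3.142, -0.0, -3.074]
contact_force: [-0.3, 0.3, 0.3]
opening: 0.0163
grip_force: 0.0
```

Call:
move_arm(
  rows=[
    [0,0,0,0,1],
    [0,0,0,0,1],
    [0,0,0,0,1],
  ],
)

```text
time: 22.75
tool_pos: [0.5012, 0.1322, 0.0527]
tool_rot: [3.141, 0.0, -3.074]
contact_force: [-0.2, 0.4, -0.1]
opening: 0.012
grip_force: 12.0
```

Gripped at 12 mm, the fin's width. The target is TCP (0.510, -0.007), a shift of about -139 mm in y and +9 mm in x.

Call:
move_arm(
  rows=[
    [0.3,-4,0,0,1],
    [0.5,-8,0,0,1],
    [0.5,-8,0,0,1],
    [0.5,-8,0,0,1],
    [0.5,-8,0,0,1],
    [0.5,-8,0,0,1],
    [0.5,-8,0,0,1],
    [0.5,-8,0,0,1],
    [0.5,-8,0,0,1],
    [0.5,-8,0,0,1],
  ],
)

```text
time: 23.75
tool_pos: [0.5062, 0.0554, 0.0527]
tool_rot: [3.142, 0.001, -3.074]
contact_force: [3.3, 1.2, -3.6]
opening: 0.0117
grip_force: 12.0
```

Call:
move_arm(
  rows=[
    [0.5,-8,0,0,1],
    [0.5,-8,0,0,1],
    [0.5,-8,0,0,1],
    [0.5,-8,0,0,1],
    [0.5,-8,0,0,1],
    [0.5,-8,0,0,1],
    [0.5,-8,0,0,1],
    [0.1,-2,0,0,1],
    [0,0,0,0,1],
    [0,0,0,0,1],
  ],
)

```text
time: 24.75
tool_pos: [0.5101, -0.0028, 0.0528]
tool_rot: [-3.141, 0.001, -3.074]
contact_force: [4.8, -1.7, -5.4]
opening: 0.0119
grip_force: 12.0
```

Call:
move_arm(
  rows=[
    [0.6,-2,0,0,1],
    [0.2,-2,0,0,1],
    [0,0,0,0,1],
    [0,0,0,0,1],
  ],
)

```text
time: 25.15
tool_pos: [0.5103, -0.0062, 0.0527]
tool_rot: [-3.141, -0.0, -3.074]
contact_force: [2.6, -0.2, -3.0]
opening: 0.0118
grip_force: 12.0
```

Call:
move_arm(
  rows=[
    [0,0,0,0,0.6],
    [0,0,0,0,0.4],
    [0,0,0,0,0.4],
    [0,0,0,0,0.4],
  ],
)

```text
time: 25.55
tool_pos: [0.5101, -0.0059, 0.0528]
tool_rot: [3.141, -0.0, -3.074]
contact_force: [-0.1, 0.4, 0.3]
opening: 0.0277
grip_force: 0.0
```

Call:
move_arm(
  rows=[
    [0,0,20,0,0.3],
    [0,0,40,0,0.3],
    [0,0,40,0,0.3],
    [-30,30,20,0,0.3],
    [-30,35,10,0,0.3],
    [-30,38,0,0,0.3],
    [-30,38,0,0,0.3],
    [-20,42,0,0,0.3],
    [0,45,0,0,0.3],
    [0,45,0,0,0.3],
    [0,0,0,0,0.3],
    [0,0,0,0,0.3],
  ],
)

```text
time: 26.75
tool_pos: [0.3697, 0.2676, 0.1825]
tool_rot: [-3.141, -0.001, -3.072]
contact_force: [-0.9, -1.1, -0.3]
opening: 0.0322
grip_force: 0.0
```

```bash
python3 - <<'E'
from h import *
a=vision.read_camera("top")[:,:,::-1]; cv2.imwrite("pics/top9.png",a)
v=a[120:290,140:460]; cv2.imwrite("pics/c4.png",cv2.resize(v,None,fx=2.5,fy=2.5,interpolation=2))
E
```

```text
(no output)
```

View pics/c4.png

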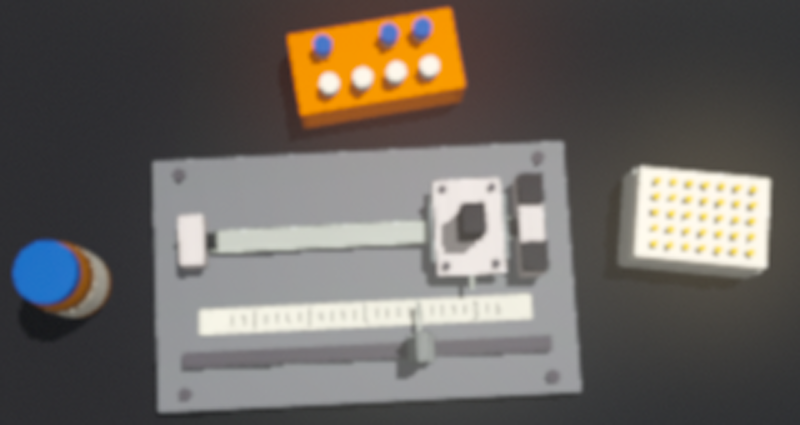

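The carriage is at the right stop with its index mark at crop (472,280), the needle is at (416,315), and the bystanders haven't moved. One quick check of the needle before handing in.

```bash
python3 - <<'E'
from h import *
O=np.array([577.2,45.7]);a=.066;ey=np.array([-np.sin(a),np.cos(a)])
for n,u,v,z in [("needle",416,315,.04),("index",472,281,.045),("plate",468,227,.053)]:
    p=ray("top",[140+(u+.5)/2.5-.5,120+(v+.5)/2.5-.5],z)[0,:2]*1000; print(n,(p-O)@ey)
E
```

```text
needle -44.843290427015816
index -95.86552107144172
plate -94.58891023204546
```

```bash
python3 -c "
from cell import workorder
print(workorder.hand_in())"
```

```text
the job is handed in; nothing more can be done
None
```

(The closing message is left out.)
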